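# Seat a seconds hand on the hand-setting press

### The arm

A 6-joint arm with a two-finger parallel gripper is mounted at the origin on the work surface. World frame = base frame: x ahead of the robot, y to its left, z up, the work surface at z = 0. Lengths are in m, angles in degrees, forces in N, time in s.
With the tool pointing down it reaches from about 0.4 to 0.825 m from the base axis. Payload 7 kg.
Tool frame: the origin (TCP) lies on the centre line of the jaws, within the pads' length; the fingertips stand 19 mm ahead of it and the grasp point (between the pads) is the TCP (r.tips_ahead is the distance from the TCP to the fingertips, in m); z points along the fingers, y is the line along which they close (so a half turn about z gives the same grasp; the last joint's range is limited). The gripper opens to 88 mm and grips with 3 to 60 N. Pads are 19 mm wide; open, the fingers measure 130 mm over their backs; the gripper's body (78 mm by 193 mm) begins 47 mm behind the grasp point.
Start: joints at [-55.972, 20.546, 0.682, 0, -70.136, -16.507], TCP at [0.203, -0.644, 0.225] pointing down, gripper open.
Joint ranges: [-176.03, 176.03], [-82.01, 121.73], [-58.28, 71.71], [-173.87, 95.51], [-174.79, -0.11], [-173.66, 173.66]. Speed limits (degrees/s): [136.94, 136.94, 172.46, 180, 180, 180].

### API

Orientations are given as [roll, pitch, yaw] about the fixed x, y, z axes, in that order (R = Rz(yaw) Ry(pitch) Rx(roll)).
In Python, from plant import r, viewer, close_job gives the robot as it stands. The module is installed in compiled form; this text tells all that it offers.
- The arm moves only by the tool arm_command, never from a script. Its arguments are lists of equal length, an entry for each row: "travel": the shift along the world's x, y, z scaled (see below), a list of three; "delta_rot": the turn, a rotation vector about the world's x, y, z scaled (see below), a list of three. In form: {"travel": [[dx, dy, dz], ...], "delta_rot": [[rx, ry, rz], ...]}. A call has 1 to 20 rows; each row is the pose to reach, as a shift and turn from the pose commanded when the call began; what a row does not reach only later rows make up. The controller multiplies each number of a shift by 0.5 m and each number of a turn by 90 degrees. A row lasts 1/8 s, in which the tool goes at most 62.5 mm and 10.7 degrees, less where a joint would pass 70% of its speed; a pose out of reach is approached as far as the arm can. A call with a number of a shift or a turn outside -1 to 1 is refused whole. A call with a gripper value outside its range is refused whole. "grip" is the opening, from 0 (shut) to 1 (fully open), set as the call begins (left out, the last holds). The fingers move at their own pace and stop on an object; "newtons" is the grip in N (left out, the last holds). Time passes only in rows, so rows that repeat a pose let the fingers close. It gives the time, the measured TCP pose, the force, the opening and the grip force at its end, in the units of the state.
- r.get_state(): the state, without advancing time (a new reading comes with each control period).
- viewer.capture(name): name is "side" or "top" or "wrist"; returns a dict with "img" (420x560x3 uint8, red, green, blue), "camera_matrix" (3x3 intrinsics, pixels), "R" (3x3) and "t" (3): a world point X has camera coordinates R X + t; the wrist camera has in their place "mount" (4x4, takes a point from camera to tool coordinates, whose origin is the TCP and whose axes are the flange's). Camera axes: x right, y down, z forward; pixel columns grow to the right and rows downward; lengths in m; the calibration is good to about 2 mm. A picture is of the moment at which its call begins: read the wrist's pose just before it. There is no depth.
- close_job(): hands the job in; it is judged then, once.
The state is a dict: "time_s": time; "joints": joint angles; "qd": joint speeds; "joint_torque": joint torques, N m; "tcp_pos": TCP position; "eef_rot": TCP orientation; "contact_force": force on the tool from outside, world axes, zero at the start; "moment": the same for the moment, N m; "gripper_width": finger opening in m; "gripper_force": force on a finger pad.
Only numpy, scipy, OpenCV 4.12 (cv2) and the standard library are available. Lean on these libraries where they do the work, as an engineer would, in place of code of your own. Each camera call takes 0.05 s, during which the arm holds its last target. There are 200 camera calls.

### The job

The watch clamped on the hand-setting press's carriage has its seconds hand laid on: with closed fingertips push (do not grip) the carriage's upright finger post until the carriage is fully home against the right-hand stop (the robot's right), so that the watch stands under the fine-tipped right-hand spindle. Then press that spindle's cap gently all the way down, hold it a moment to seat the hand, let it spring right up and withdraw. Lift nothing, never touch the watch or press another spindle, and leave the press and everything else on the bench where it stands.

Things in the scene. Friction and masses are not known exactly. Their poses are not given: they have to be found in the camera images.
- press: Grey hand-setting press, 4 kg, loose. Origin: centre of underside; x to its back (away from the robot), y to its left. Base plate 160 (x) by 180 by 16 mm. Back column (x 50 to 74 mm, 64 wide) carries a cross bar (x 42 to 74, y -61 to 61, z 74 to 98 mm) with three arms, each 20 wide, forward to x 7; a spindle in each, at x 20, y 40, 0, -40 mm.
- carriage (a joint): Travel of the carriage to the press's right (its -y), m: 0 at the left stop (watch under the left spindle), 0.040 under the middle one, 0.080 at the right stop (watch under the right spindle). Its rods end in aluminium stop blocks 65 to 77 mm either side of the middle spindle, 32 mm high. It stays where it is left; sliding takes 1 to 2 N.
- post_top (a point): Centre of the top of the finger post: upright steel pin 12 mm across in front of the spindles, on an arm (14 mm wide, top 26 mm above the bench) of the carriage, 75 mm in front of the spindle line. It spans 26 to 56 mm above the bench (lowest 3 mm a 15 mm collar). The base plate's top, 16 mm above the bench, lies below it.
- watch: The watch, a steel disc 33 mm across and 5 mm thick with a white dial and hands (7 mm with them), clamped on the brass holder on the carriage. Origin: centre of its underside, 32 mm above the bench.
- spindle_left (a joint): How far the left spindle is pressed down, m: 0 up, 0.010 fully down. A spring pushes it up.
- spindle_middle (a joint): The same for the middle spindle.
- spindle_right (a joint): The same for the right-hand spindle, the one with the finest tip. Its spring starts at about 1.5 N and takes about 5 N fully down, where it meets a hard stop.
- cap_left (a point): Centre of the top face of the left spindle's round black cap, 22 mm across and 10 mm thick; 122 mm above the bench when up. The cap moves straight down with its spindle.
- cap_middle (a point): The same for the middle spindle's cap, 40 mm to the right of the left one.
- cap_right (a point): The same for the right-hand spindle's cap, 40 mm to the right of the middle one.
- loupe: Bystander, loose: black eyeglass loupe standing on its narrow end, 40 mm wide, 36 mm tall. Origin: centre of its underside.
- movement_stand: Bystander, loose: cream waisted movement stand, 48 mm across, with a bare movement on top, 37 mm tall in all. Origin: centre of its underside.
- tweezers: Bystander, loose: steel tweezers lying flat, 123 mm long, 8 mm tall. Origin: centre of its underside.
- screwdriver: Bystander, loose: small steel screwdriver lying flat, 109 mm long, 12 mm tall. Origin: centre of its underside.
- hands_tin: Bystander, loose: round aluminium tin of watch hands, 46 mm across, 16 mm tall. Origin: centre of its underside.
- watch_case: Bystander, loose: empty steel watch case, 44 mm across (about 56 mm over its lugs), 12 mm tall. Origin: centre of its underside.
- oil_stand: Bystander, loose: dark round oil stand with four capped pots, 60 mm across, 21 mm tall. Origin: centre of its underside.
- spare_holder: Bystander, loose: small stepped brass movement holder, 19 mm across, 14 mm tall, standing loose on the press's base plate, at its right front corner. Origin: centre of its underside.
Things that resemble listed ones, but are neither listed nor needed, are in the scene too. Leave any purple look-alike of the press alone.

How it is judged:
By the outcome, as a careful person would: the job done as asked, in the order asked, and still so for the second after the job is handed in, with the robot touching nothing.
It also fails if it takes over 45 s, if anything falls off the work surface, if the arm or the gripper's body presses on something with over 40 N, if the wrist force passes 120 N, or if a joint passes its speed limit or range.

## Working session

There is one attempt and no reset: what is moved stays moved. The work goes in short steps, Python scripts to look and compute and a tool call to move; the robot and the scene stay as the last step left them, time stands still between calls to the robot, and variables do not carry over. Pictures are saved under pics/ and viewed, at most 10 in all, crops included, and the job is handed in when it is done.

Besides the shell and the picture viewer there is one more tool, called as a command line: name --argument value ..., lists and objects as JSON in quotes. arm_command: Moves the arm, as the interface text tells. Shifts and turns lie within -1 to 1; 1 stands for 0.5 m of shift or 90 degrees of turn. Its arguments: {"type":"object","properties":{"travel":{"type":"array"},"delta_rot":{"type":"array"},"grip":{"type":"number"},"newtons":{"type":"number"}},"required":["travel","delta_rot"]}

```bash
mkdir -p pics
cat > h.py <<'E'
import numpy as np, cv2, pickle
from plant import r, viewer, close_job
def snap(n,f):
    s=r.get_state(); c=viewer.capture(n); c['state']=s
    cv2.imwrite(f'pics/{f}.png',c['img'][:,:,::-1]); pickle.dump(c,open(f'pics/{f}.pkl','wb')); return c
def load(f): return pickle.load(open(f'pics/{f}.pkl','rb'))
def ray(c,uv):
    d=np.linalg.inv(c['camera_matrix'])@np.array([*uv,1.]); return -c['R'].T@c['t'], c['R'].T@d
def atz(c,uv,z):
    o,d=ray(c,uv); return o+d*(z-o[2])/d[2]
def tri(cs,uvs):
    A=0;b=0
    for c,uv in zip(cs,uvs):
        o,d=ray(c,uv); d/=np.linalg.norm(d); P=np.eye(3)-np.outer(d,d); A=A+P; b=b+P@o
    return np.linalg.solve(A,b)
def proj(c,X):
    p=c['camera_matrix']@(c['R']@np.array(X)+c['t']); return p[:2]/p[2]
def crop(f,g,x,y,w,h,k):
    im=cv2.imread(f'pics/{f}.png')[y:y+h,x:x+w]; cv2.imwrite(f'pics/{g}.png',cv2.resize(im,None,fx=k,fy=k,interpolation=cv2.INTER_CUBIC))
E
python3 - <<'E'
from h import *
a=snap('top','top1')['img'];b=snap('side','side1')['img']
s=r.get_state();print(s['tcp_pos'],s['eef_rot'],s['time_s'],r.tips_ahead)
E
```

```text
[ 0.20306437 -0.64328887  0.22412544] [ 1.79916681e+02 -7.25299228e-03 -1.62483330e+02] 0.1 0.019
```

View pics/top1.png

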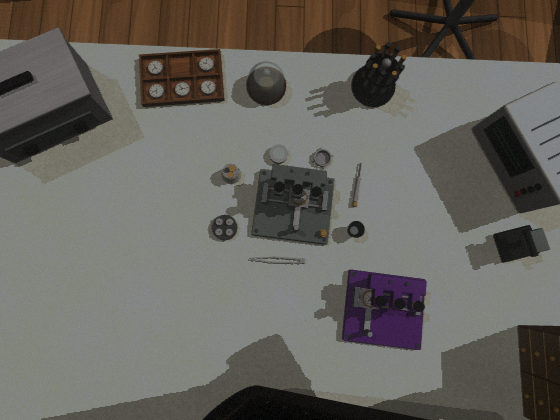

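View pics/side1.png

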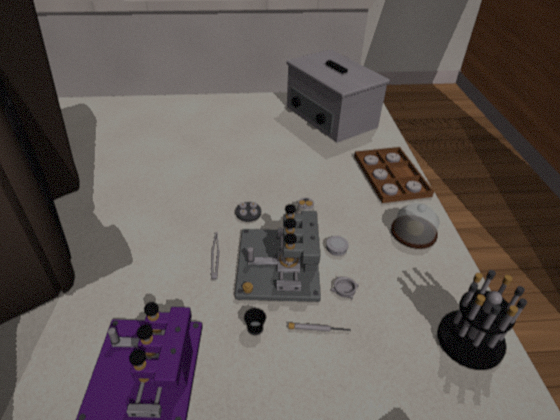

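The grey press is at about (293,205) in top and (280,262) in side. The robot is at the bottom of the top view. I'll enlarge both views.

Run:
```python
from h import *
crop('top1','top1c',240,155,110,100,7);crop('side1','side1c',225,190,110,115,5)
```

```text
(no output)
```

View pics/top1c.png

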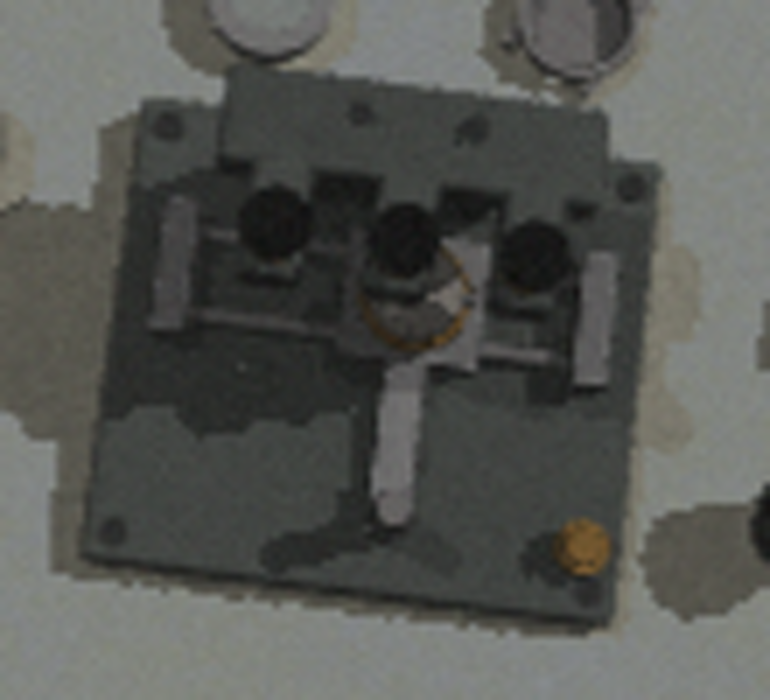

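View pics/side1c.png

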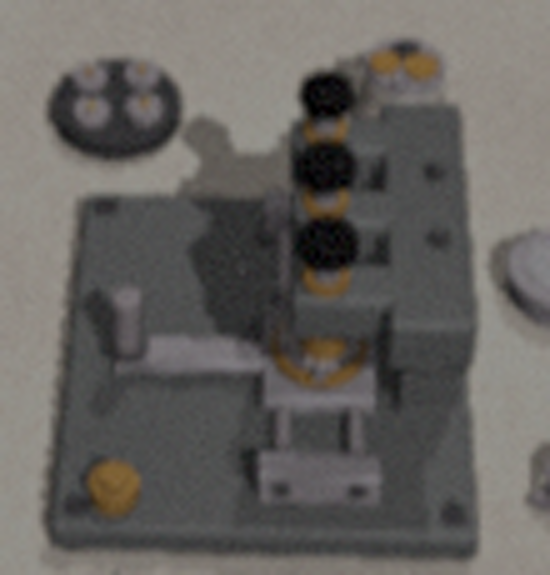

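The carriage is near mid-travel, and the post is in front of it. Crop pixels in the top view: caps at (277,218), (406,237) and (536,255), post top at about (393,508). In the side view: right cap (328,240), middle cap (327,163), left cap (327,92), post top (127,293).

Run:
```python
from h import *
np.set_printoptions(precision=4,suppress=True)
T=load('top1');S=load('side1')
t=lambda x,y:(240+(x+.5)/7-.5,155+(y+.5)/7-.5)
s=lambda x,y:(225+(x+.5)/5-.5,190+(y+.5)/5-.5)
P={}
for n,a,b in [('L',(277,218),(327,90)),('M',(406,237),(327,162)),('R',(536,255),(328,239)),('post',(393,508),(127,293)),('spare',(583,545),(112,478))]:
    P[n]=tri([T,S],[t(*a),s(*b)]); print(n,P[n],atz(T,t(*a),.122 if len(n)<2 else (.056 if n=='post' else .03)), proj(T,P[n])-t(*a))
for n,p in [('FL',(85,555)),('FR',(608,622)),('BR',(658,165)),('BL',(145,102))]: print(n,atz(T,t(*p),.016))
print('cam',-T['R'].T@T['t'],-S['R'].T@S['t'])
```

```text
L [0.5686 0.0133 0.1202] [0.5683 0.0133 0.122 ] [0.0003 0.0402]
M [ 0.5642 -0.0261  0.1195] [ 0.5637 -0.026   0.122 ] [-0.0001 -0.0124]
R [ 0.56   -0.0659  0.1195] [ 0.5593 -0.0656  0.122 ] [-0.0011 -0.09  ]
post [ 0.4888 -0.0281  0.0572] [ 0.4883 -0.0282  0.056 ] [-0.0175 -0.2633]
spare [ 0.4807 -0.0936  0.0278] [ 0.4806 -0.0933  0.03  ] [0.0048 0.0569]
FL [0.4743 0.0713 0.016 ]
FR [ 0.4565 -0.1038  0.016 ]
BR [ 0.6135 -0.1203  0.016 ]
BL [0.6299 0.0562 0.016 ]
cam [0.3846 0.0401 0.9881] [ 0.4793 -0.6008  0.6573]
```

arm_command --travel '[[0.02,0.04,0],[0.07,0.15,0],[0.12,0.26,0],[0.17,0.37,0],[0.22,0.49,0],[0.26,0.6,0],[0.3,0.68,0]]' --delta_rot '[[0,0,-0.02],[0,0,-0.06],[0,0,-0.11],[0,0,-0.16],[0,0,-0.21],[0,0,-0.25],[0,0,-0.26]]' --grip 0

```text
time_s: 0.98
tcp_pos: [0.3533, -0.3015, 0.225]
eef_rot: [180.0, 0.0, 174.1]
contact_force: [1.0, 0.1, -0.3]
gripper_width: 0.0232
gripper_force: 0.0
```

arm_command --travel '[[0.05,0.12,0],[0.1,0.24,0],[0.15,0.36,0],[0.2,0.48,0],[0.24,0.57,0],[0.27,0.62,0],[0.28,0.634,0],[0.28,0.634,0],[0.28,0.634,0]]' --delta_rot '[[0,0,0],[0,0,0],[0,0,0],[0,0,0],[0,0,0],[0,0,0],[0,0,0],[0,0,0],[0,0,0]]'

```text
time_s: 2.1
tcp_pos: [0.4926, 0.0124, 0.2249]
eef_rot: [-180.0, -0.0, 174.1]
contact_force: [0.3, -0.4, -0.2]
gripper_width: 0.0001
gripper_force: 0.0
```

Run:
```python
from h import *
c=snap('wrist','w1'); print(c['mount'],c['camera_matrix'],c['state']['tcp_pos'],c['state']['eef_rot'],c['state']['contact_force'],c['state']['gripper_width'])
```

```text
[[ 1.11031348e-03 -9.63000959e-01 -2.69495677e-01  7.26372089e-02]
 [ 9.99999370e-01  1.02430726e-03  4.59762138e-04  1.21948468e-04]
 [-1.66705002e-04 -2.69496017e-01  9.63001490e-01 -1.59278775e-01]
 [ 0.00000000e+00  0.00000000e+00  0.00000000e+00  1.00000000e+00]] [[312.84674681   0.         275.84198741]
 [  0.         312.84674681 213.08409391]
 [  0.           0.           1.        ]] [0.49262234 0.01239557 0.22489274] [-1.79993058e+02 -1.96582588e-02  1.74064761e+02] [ 0.34180853 -0.37913064 -0.23534975] 7.489560169241221e-05
```

View pics/w1.png

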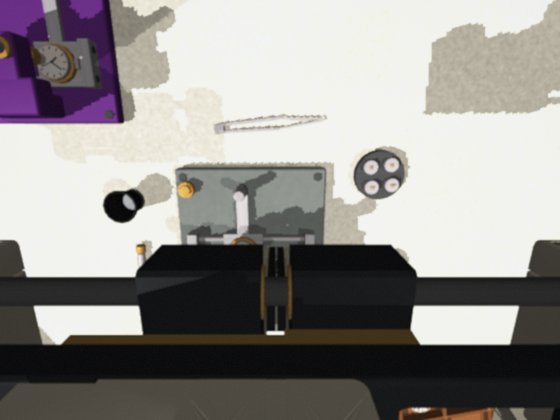

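The wrist view, with up towards the robot, shows the post top at about (239,195) and the spare holder at (186,188). The tips hang at column 277, and the purple look-alike is far off to the upper left.

Run:
```python
from h import *
from scipy.spatial.transform import Rotation as Ro
np.set_printoptions(precision=4,suppress=True)
w=load('w1');s=w['state'];M=np.eye(4);M[:3,:3]=Ro.from_euler('xyz',s['eef_rot'],degrees=True).as_matrix();M[:3,3]=s['tcp_pos'];C=M@w['mount'];w['R']=C[:3,:3].T;w['t']=-w['R']@C[:3,3]
T=load('top1');S=load('side1')
print(atz(w,(239,195),.056),atz(w,(186,187),.03),atz(w,(177,171),.016),atz(w,(326,168),.016))
print(tri([T,S,w],[(240+393.5/7-.5,155+508.5/7-.5),(225+127.5/5-.5,190+293.5/5-.5),(239,195)]))
print(proj(w,[.4888,-.028,.056]))
```

```text
[ 0.4876 -0.0266  0.056 ] [ 0.4774 -0.0896  0.03  ] [ 0.4597 -0.101   0.016 ] [0.4741 0.0738 0.016 ]
[ 0.4885 -0.0273  0.056 ]
[237.8096 196.2008]
```

arm_command --travel '[[0,0.002,-0.05],[0,0.002,-0.12],[0,0.002,-0.19],[0,0.002,-0.25],[0,0.002,-0.29],[0,0.002,-0.32],[0,0.002,-0.334],[0,0.002,-0.334],[0,0.002,-0.334]]' --delta_rot '[[0,0,0],[0,0,0],[0,0,0],[0,0,0],[0,0,0],[0,0,0],[0,0,0],[0,0,0],[0,0,0]]'

```text
time_s: 3.28
tcp_pos: [0.4936, 0.0143, 0.0587]
eef_rot: [180.0, 0.1, 174.1]
contact_force: [0.2, 0.2, 1.2]
gripper_width: 0.0004
gripper_force: 0.0
```

arm_command --travel '[[-0.0006,-0.006,0],[-0.0012,-0.012,0],[-0.0018,-0.018,0],[-0.0024,-0.024,0],[-0.003,-0.03,0],[-0.0036,-0.036,0],[-0.004,-0.04,0],[-0.004,-0.04,0]]' --delta_rot '[[0,0,0],[0,0,0],[0,0,0],[0,0,0],[0,0,0],[0,0,0],[0,0,0],[0,0,0]]'

```text
time_s: 4.28
tcp_pos: [0.4911, -0.0058, 0.0579]
eef_rot: [-180.0, -0.0, 174.1]
contact_force: [-0.2, -0.2, 0.5]
gripper_width: 0.0004
gripper_force: 0.0
```

Run:
```python
from h import *
c=snap('wrist','w2');snap('side','s2');print(c['state']['contact_force'])
a=cv2.imread('pics/w2.png');b=cv2.imread('pics/s2.png')[180:320,190:340]
b=cv2.resize(b,(450,420),interpolation=cv2.INTER_CUBIC)
a=a[60:340,110:345];a=cv2.resize(a,(350,420))
cv2.imwrite('pics/v2.png',np.hstack([a,b]))
```

```text
[-0.19104705 -0.22438439  0.52686766]
```

View pics/v2.png

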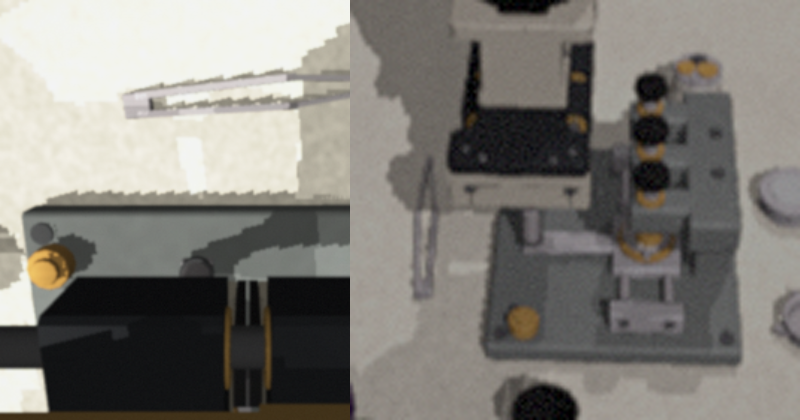

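The post top is just right of the closed fingers (left half, about (197,268)), and the gripper's body clears the arms. I'll push slowly and watch the force.

arm_command --travel '[[-0.0006,-0.006,0],[-0.0012,-0.012,0],[-0.0018,-0.018,0],[-0.0024,-0.024,0],[-0.003,-0.03,0],[-0.0032,-0.032,0]]' --delta_rot '[[0,0,0],[0,0,0],[0,0,0],[0,0,0],[0,0,0],[0,0,0]]'

```text
time_s: 5.12
tcp_pos: [0.4895, -0.0219, 0.058]
eef_rot: [-180.0, -0.0, 174.1]
contact_force: [-0.1, -0.5, -0.2]
gripper_width: 0.0003
gripper_force: 0.0
```

arm_command --travel '[[-0.0005,-0.005,0],[-0.001,-0.01,0],[-0.0013,-0.013,0],[-0.0014,-0.014,0]]' --delta_rot '[[0,0,0],[0,0,0],[0,0,0],[0,0,0]]'

```text
time_s: 5.62
tcp_pos: [0.4889, -0.0288, 0.0579]
eef_rot: [-180.0, -0.0, 174.1]
contact_force: [-0.8, 0.6, 0.4]
gripper_width: 0.0003
gripper_force: 0.0
```

Run:
```python
from h import *
c=snap('wrist','w3');snap('side','s3');print(c['state']['contact_force'])
a=cv2.imread('pics/w3.png');b=cv2.imread('pics/s3.png')[180:320,190:340]
b=cv2.resize(b,(450,420),interpolation=cv2.INTER_CUBIC)
a=a[60:340,110:345];a=cv2.resize(a,(350,420))
cv2.imwrite('pics/v3.png',np.hstack([a,b]))
```

```text
[-0.84401009  0.58999689  0.35407729]
```

View pics/v3.png

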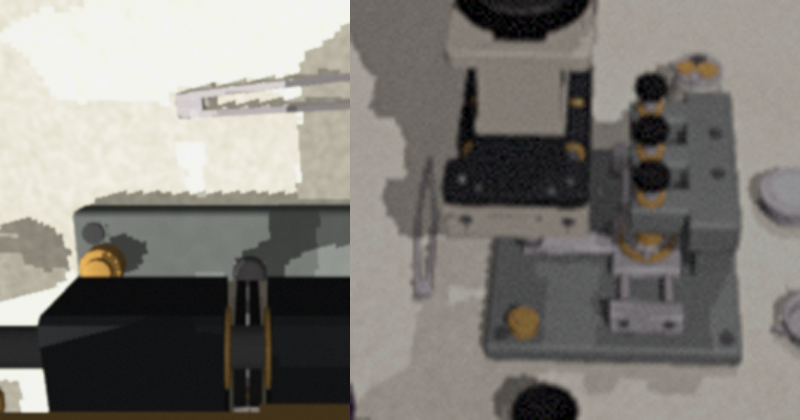

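Run:
```python
from h import *
from scipy.spatial.transform import Rotation as Ro
np.set_printoptions(precision=1,suppress=True)
def W(f):
    w=load(f);s=w['state'];M=np.eye(4);M[:3,:3]=Ro.from_euler('xyz',s['eef_rot'],degrees=True).as_matrix();M[:3,3]=s['tcp_pos'];C=M@w['mount'];w['R']=C[:3,:3].T;w['t']=-w['R']@C[:3,3];return w
for f in ('w2','w3'):
    w=W(f);p=w['state']['tcp_pos'];k=lambda X:(proj(w,X)-[110,60])*[350/235,1.5]
    print(f,k([.4885,-.0275,.056]),k([.4885,-.0275,.026]),'tip',k(p-[0,0,.019]),'front tip edge',k(p-[.0095,0,.019]))
    print('spare',k([.479,-.092,.03]), 'moved post',k([.4885,p[1]-.0135,.056]))
S=load('s3');k=lambda X:(proj(S,X)-[190,180])*3
p=S['state']['tcp_pos'];print('side tip',k(p-[0,0,.019]),'post',k([.4885,-.0275,.056]),k([.4885,-.0275,.026]),'home',k([.4853,-.0582,.056]))
d=cv2.absdiff(cv2.imread('pics/s3.png'),cv2.imread('pics/side1.png'))[225:310,255:340].max(2);print((d>40).sum(),np.argwhere(d>40)[:8].tolist())
a=cv2.imread('pics/w3.png')[160:300,190:370];b=cv2.imread('pics/s3.png')[215:315,225:345]
cv2.imwrite('pics/v4.png',np.hstack([cv2.resize(a,(400,311),interpolation=3),cv2.resize(b,(373,311),interpolation=3)]))
```

```text
w2 [188.2 299.7] [196.5 271.1] tip [246.4 283.4] front tip edge [244.  261.5]
spare [ 42.8 268.1] moved post [209.8 297.6]
w3 [249.7 299.6] [249.3 271. ] tip [246.4 283.4] front tip edge [244.  261.5]
spare [ 96.8 267.9] moved post [210.6 303.3]
side tip [179.9 224.9] post [178.6 205.4] [179.7 237.1] home [175.4 241.4]
301 [[0, 0], [0, 1], [0, 2], [0, 3], [0, 4], [0, 5], [0, 6], [0, 7]]
```

View pics/v4.png

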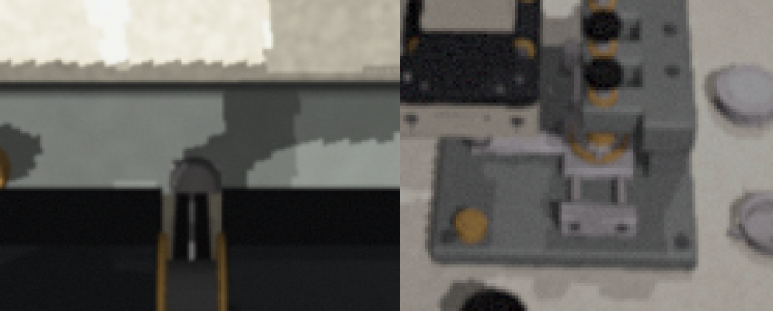

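The carriage has not moved although the tips are now over the post. The dark disc in the wrist view is the arm's end at (195,175), and it is stationary. When the fingers are shut, the tips seem to sit higher than the stated 19 mm ahead, so they skimmed over the post. I'll go up, back and lower, then check.

arm_command --travel '[[0,0,0.02],[0,0,0.04],[0.004,0.03,0.04],[0.007,0.06,0.04],[0.0084,0.084,0.03],[0.0084,0.084,0.01],[0.0084,0.084,-0.01],[0.0084,0.084,-0.02],[0.0084,0.084,-0.026],[0.0084,0.084,-0.026],[0.0084,0.084,-0.026]]' --delta_rot '[[0,0,0],[0,0,0],[0,0,0],[0,0,0],[0,0,0],[0,0,0],[0,0,0],[0,0,0],[0,0,0],[0,0,0],[0,0,0]]'

```text
time_s: 7.1
tcp_pos: [0.4933, 0.0133, 0.0452]
eef_rot: [180.0, 0.0, 174.1]
contact_force: [0.4, -0.0, -0.6]
gripper_width: 0.0003
gripper_force: 0.0
```

Run:
```python
from h import *
c=snap('wrist','w5');s=snap('side','s5');print(c['state']['contact_force'])
a=c['img'][...,::-1][180:345,215:340];b=s['img'][...,::-1][180:290,190:310]; w1=load('w1')['img'][...,::-1][180:345,215:340]
f=lambda i,h:cv2.resize(i,None,fx=h/i.shape[0],fy=h/i.shape[0],interpolation=3)
i=np.hstack([f(w1,330),f(a,330)]);j=f(b,250);j=np.vstack([j,np.zeros((80,j.shape[1],3),np.uint8)])
cv2.imwrite('pics/v5.png',np.hstack([i,j]))
print(cv2.absdiff(load('w1')['img'][240:340,250:300],c['img'][240:340,250:300]).max(2).mean(1).round()[::5])
```

```text
[ 0.36420026 -0.02637785 -0.58583054]
[21. 26.  4.  6.  4.  4.  4.  3.  2.  3.  2.  2.  2.  2.  3.  3.  4.  7.
 18. 20.]
```

View pics/v5.png

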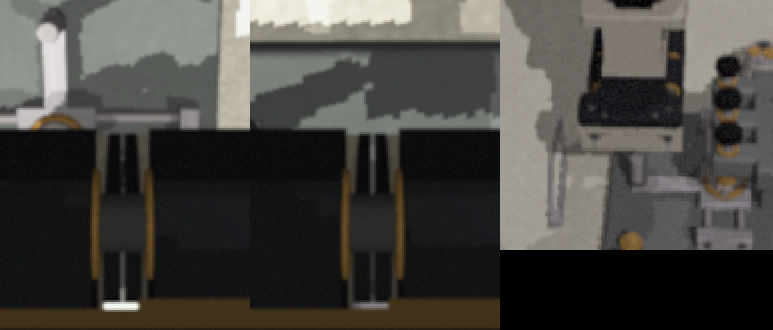

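Fingers when shut span columns 262–290 in the wrist frame, about 16 mm across, with their front edge at row 247. That puts the tips roughly at TCP height. The tool is now at z 0.045, left of the post, so I'll push again and watch.

arm_command --travel '[[-0.0006,-0.006,0],[-0.0015,-0.015,0],[-0.0025,-0.025,0],[-0.0035,-0.035,0],[-0.0045,-0.045,0],[-0.0054,-0.054,0],[-0.0062,-0.062,0],[-0.007,-0.07,0],[-0.0076,-0.076,0],[-0.0076,-0.076,0]]' --delta_rot '[[0,0,0],[0,0,0],[0,0,0],[0,0,0],[0,0,0],[0,0,0],[0,0,0],[0,0,0],[0,0,0],[0,0,0]]'

```text
time_s: 8.45
tcp_pos: [0.4892, -0.025, 0.045]
eef_rot: [-180.0, -0.0, 174.1]
contact_force: [0.6, -0.2, 0.5]
gripper_width: 0.0005
gripper_force: 0.0
```

```bash
cat >> h.py <<'E'
def shift(f,box=(255,306,272,312),ref='side1'):
    # carriage check: vertical profile of the side view (rows 255-306, cols 272-312) against the start
    y0,y1,x0,x1=box
    g=lambda n:cv2.cvtColor(load(n)['img'],cv2.COLOR_RGB2GRAY)[y0:y1,x0:x1].astype(float).mean(1).round().astype(int)
    return g(ref).tolist(),g(f).tolist()
E
python3 - <<'E'
from h import *
c=snap('side','s6');print(c['state']['contact_force'],c['state']['time_s']);print(*shift('s6'),sep='\n')
E
```

```text
[ 0.58580824 -0.18637048  0.47722211] 8.45
[63, 59, 56, 59, 63, 65, 70, 76, 78, 73, 73, 75, 77, 81, 89, 90, 83, 76, 71, 69, 69, 69, 70, 69, 68, 72, 80, 84, 84, 85, 88, 86, 79, 78, 81, 78, 71, 69, 68, 69, 75, 83, 80, 69, 64, 72, 95, 115, 121, 122, 123]
[71, 67, 62, 62, 67, 71, 76, 83, 89, 93, 97, 99, 99, 101, 100, 97, 93, 91, 91, 93, 96, 98, 102, 100, 90, 86, 92, 96, 97, 98, 101, 98, 92, 90, 94, 90, 82, 80, 79, 80, 87, 96, 92, 81, 75, 83, 110, 131, 138, 138, 139]
```

The holder's lower edge in the side view moved from row 272 to about 279, so the carriage is moving, roughly 18 mm so far. I'll carry on to the stop in ever smaller steps.

arm_command --travel '[[-0.0005,-0.005,0],[-0.001,-0.01,0],[-0.0014,-0.014,0],[-0.0016,-0.016,0],[-0.0016,-0.016,0]]' --delta_rot '[[0,0,0],[0,0,0],[0,0,0],[0,0,0],[0,0,0]]'

```text
time_s: 9.12
tcp_pos: [0.4885, -0.0328, 0.045]
eef_rot: [-180.0, 0.0, 174.1]
contact_force: [-0.2, 0.3, -0.6]
gripper_width: 0.0006
gripper_force: 0.2
```

Run:
```python
from h import *
c=snap('side','s7');print(c['state']['contact_force'],c['state']['tcp_pos']);print(shift('s7')[1])
w=c['img'];a=cv2.resize(w[200:310,225:335],(550,550),interpolation=3);cv2.imwrite('pics/v7.png',a[...,::-1])
g=lambda f:cv2.cvtColor(load(f)['img'],cv2.COLOR_RGB2GRAY).astype(np.uint8)
S=load('side1')
# track holder plate (z~.03) patch by template matching from the start view
t=g('side1')[260:275,278:301]
for f in('side1','s6','s7'):
    m=cv2.matchTemplate(g(f)[255:300,272:308],t,cv2.TM_CCOEFF_NORMED);_,v,_,l=cv2.minMaxLoc(m);uv=(l[0]+272+11,l[1]+255+7);print(f,v,uv,atz(S,uv,.03))
```

```text
[-0.18230315  0.27462291 -0.55682647] [ 0.48852271 -0.03278024  0.04499157]
[72, 67, 63, 63, 65, 67, 72, 82, 89, 91, 91, 92, 94, 102, 106, 105, 104, 102, 99, 94, 92, 91, 92, 95, 94, 93, 95, 96, 97, 99, 102, 98, 92, 90, 94, 91, 83, 80, 80, 80, 87, 96, 92, 81, 75, 83, 110, 131, 138, 138, 140]
side1 1.0 (289, 267) [ 0.56257532 -0.05672108  0.03      ]
s6 0.5671668648719788 (290, 265) [ 0.5650505  -0.05178963  0.03      ]
s7 0.5975577235221863 (289, 266) [ 0.56284828 -0.0541964   0.03      ]
```

arm_command --travel '[[-0.0003,-0.002,0],[-0.0005,-0.004,0],[-0.0006,-0.006,0],[-0.0006,-0.006,0]]' --delta_rot '[[0,0,0],[0,0,0],[0,0,0],[0,0,0]]'

```text
time_s: 9.68
tcp_pos: [0.4882, -0.0357, 0.045]
eef_rot: [-180.0, -0.0, 174.1]
contact_force: [-0.5, 0.6, -0.3]
gripper_width: 0.0005
gripper_force: 0.4
```

arm_command --travel '[[-0.0001,-0.001,0],[-0.0003,-0.002,0],[-0.0003,-0.003,0],[-0.0003,-0.003,0]]' --delta_rot '[[0,0,0],[0,0,0],[0,0,0],[0,0,0]]'

```text
time_s: 10.18
tcp_pos: [0.4882, -0.0366, 0.045]
eef_rot: [179.9, 0.0, 174.1]
contact_force: [-0.5, 5.5, 0.5]
gripper_width: 0.0003
gripper_force: 3.0
```

Run:
```python
from h import *
c=snap('side','s8');print(c['state']['contact_force'],c['state']['tcp_pos']);
print(c['state']['moment'])
g=lambda f:cv2.cvtColor(load(f)['img'],cv2.COLOR_RGB2GRAY).astype(int)
for f in('side1','s3','s6','s7','s8'): print(f,g(f)[258:292,283:300].mean(1).round().astype(int).tolist())
# static check of press: compare plate right edge/front spots
```

```text
[-0.49170854  5.51188936  0.50771905] [ 0.48823706 -0.03656486  0.04499524]
[ 2.27944533  0.20237228 -0.02078089]
side1 [58, 64, 66, 68, 75, 81, 84, 86, 89, 92, 100, 114, 114, 99, 83, 70, 69, 68, 69, 69, 70, 71, 78, 89, 96, 97, 97, 102, 101, 91, 86, 89, 84, 72]
s3 [69, 73, 77, 80, 87, 94, 98, 99, 102, 106, 114, 129, 129, 113, 96, 82, 80, 79, 81, 80, 80, 83, 90, 102, 110, 111, 111, 116, 115, 104, 99, 103, 97, 84]
s6 [64, 71, 78, 83, 95, 112, 122, 122, 121, 121, 124, 121, 113, 103, 101, 102, 104, 111, 118, 126, 123, 105, 95, 101, 109, 111, 111, 116, 114, 104, 99, 104, 97, 84]
s7 [67, 70, 70, 75, 92, 112, 118, 118, 118, 123, 130, 132, 129, 124, 119, 111, 102, 99, 100, 104, 110, 111, 107, 106, 110, 111, 111, 116, 115, 105, 99, 103, 98, 85]
s8 [66, 71, 71, 69, 82, 108, 122, 121, 119, 120, 128, 134, 131, 129, 126, 119, 112, 103, 99, 101, 103, 104, 103, 103, 111, 111, 112, 116, 115, 104, 100, 104, 98, 84]
```

The force jumped to 5.5 N at y = -0.0366, which is just where the stop was predicted, so the carriage is home. Next I back off, rise and go above the right cap.

arm_command --travel '[[0.0005,0.005,0],[0.002,0.02,0],[0.002,0.025,0],[0.002,0.025,0.04],[0.002,0.025,0.12],[0.002,0.025,0.21],[0.002,0.025,0.28],[0.02,0.01,0.31],[0.07,-0.02,0.31],[0.12,-0.045,0.31],[0.144,-0.057,0.31],[0.144,-0.057,0.29],[0.144,-0.057,0.25],[0.144,-0.057,0.23],[0.144,-0.057,0.23]]' --delta_rot '[[0,0,0],[0,0,0],[0,0,0],[0,0,0],[0,0,0],[0,0,0],[0,0,0],[0,0,0],[0,0,0],[0,0,0],[0,0,0],[0,0,0],[0,0,0],[0,0,0],[0,0,0]]'

```text
time_s: 12.1
tcp_pos: [0.5591, -0.0655, 0.1592]
eef_rot: [-180.0, -0.1, 174.1]
contact_force: [-0.1, 0.6, 0.6]
gripper_width: 0.0008
gripper_force: 0.0
```

Run:
```python
from h import *
np.set_printoptions(precision=4,suppress=True)
c=snap('side','s9');s=c['state'];print(s['contact_force'],s['tcp_pos'],s['eef_rot']);a=snap('top','t9')
f=lambda i:cv2.resize(i,None,fx=3.4,fy=3.4,interpolation=3)
v=np.hstack([f(load('s9')['img'][185:310,225:335]),f(load('side1')['img'][185:310,225:335])])[...,::-1];cv2.imwrite('pics/v9.png',v)
S=c
for z in (.141,.16): print((proj(S,[s['tcp_pos'][0],s['tcp_pos'][1],z])-[225,185])*3.4)
print((proj(S,[.56,-.066,.122])-[225,185])*3.4)
```

```text
[-0.0545  0.56    0.6457] [ 0.5591 -0.0655  0.1592] [-179.9727   -0.1031  174.1401]
[221.0299 147.816 ]
[222.5558 120.4413]
[221.459  174.8853]
```

View pics/v9.png

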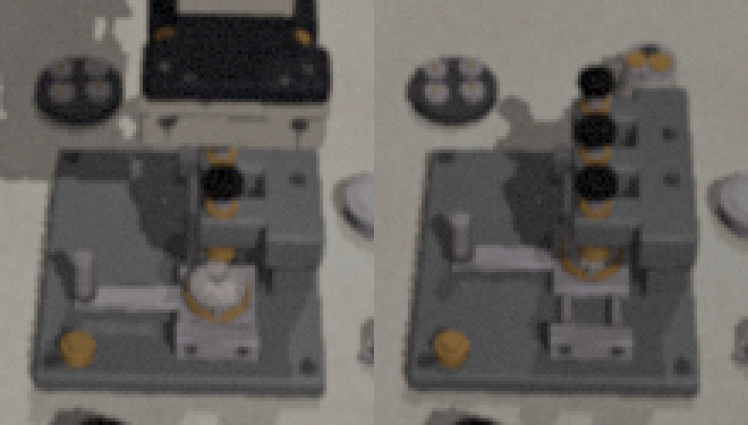

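The last view shows the carriage flush with the right stop block (220,330) with no rod showing, the post at (83,275) clear, the right cap at (222,182) still up, and the press unmoved. Now to press slowly.

arm_command --travel '[[0,0,-0.01],[0,0,-0.02],[0,0,-0.03],[0,0,-0.034],[0,0,-0.034]]' --delta_rot '[[0,0,0],[0,0,0],[0,0,0],[0,0,0],[0,0,0]]'

```text
time_s: 12.82
tcp_pos: [0.5599, -0.0657, 0.1427]
eef_rot: [-180.0, -0.0, 174.1]
contact_force: [0.2, -0.2, -0.6]
gripper_width: 0.0005
gripper_force: 0.0
```

arm_command --travel '[[0,0,-0.003],[0,0,-0.006],[0,0,-0.009],[0,0,-0.01],[0,0,-0.01]]' --delta_rot '[[0,0,0],[0,0,0],[0,0,0],[0,0,0],[0,0,0]]'

```text
time_s: 13.45
tcp_pos: [0.5601, -0.0657, 0.138]
eef_rot: [-180.0, 0.0, 174.1]
contact_force: [-0.2, 0.3, 0.3]
gripper_width: 0.0005
gripper_force: 0.0
```

arm_command --travel '[[0,0,-0.004],[0,0,-0.008],[0,0,-0.012],[0,0,-0.012]]' --delta_rot '[[0,0,0],[0,0,0],[0,0,0],[0,0,0]]'

```text
time_s: 13.95
tcp_pos: [0.5599, -0.0657, 0.1317]
eef_rot: [-180.0, -0.0, 174.1]
contact_force: [0.8, 0.0, -0.3]
gripper_width: 0.0002
gripper_force: 0.0
```

arm_command --travel '[[0,0,-0.003],[0,0,-0.006],[0,0,-0.008],[0,0,-0.008]]' --delta_rot '[[0,0,0],[0,0,0],[0,0,0],[0,0,0]]'

```text
time_s: 14.45
tcp_pos: [0.56, -0.0657, 0.1279]
eef_rot: [-180.0, -0.0, 174.1]
contact_force: [0.6, -0.3, 0.2]
gripper_width: 0.0005
gripper_force: 0.0
```

arm_command --travel '[[0,0,-0.003],[0,0,-0.006],[0,0,-0.008],[0,0,-0.008]]' --delta_rot '[[0,0,0],[0,0,0],[0,0,0],[0,0,0]]'

```text
time_s: 14.95
tcp_pos: [0.56, -0.0657, 0.1239]
eef_rot: [-180.0, -0.0, 174.1]
contact_force: [-0.4, 0.1, -0.6]
gripper_width: 0.0001
gripper_force: 0.0
```

arm_command --travel '[[0,0,-0.003],[0,0,-0.006],[0,0,-0.008],[0,0,-0.008]]' --delta_rot '[[0,0,0],[0,0,0],[0,0,0],[0,0,0]]'

```text
time_s: 15.45
tcp_pos: [0.56, -0.0657, 0.12]
eef_rot: [-180.0, 0.0, 174.1]
contact_force: [-0.4, 0.1, 1.5]
gripper_width: 0.0002
gripper_force: 0.9
```

Run:
```python
from h import *
c=snap('side','s10');print(c['state']['contact_force'],c['state']['tcp_pos'])
S=c
k=lambda X:proj(S,X).round(1)
print(k([.56,-.066,.122]),k([.56,-.066,.112]),k([.56,-.077,.117]))
g=lambda f:cv2.cvtColor(load(f)['img'],cv2.COLOR_RGB2GRAY).astype(int)
for f in('s9','s10'): print(f,g(f)[222:256,286:295].mean(1).round().astype(int).tolist())
```

```text
[-0.37559294  0.07190936  1.54421372] [ 0.56003998 -0.06568059  0.12003753]
[290.1 236.4] [289.9 240.4] [290.7 242.9]
s9 [119, 119, 119, 119, 118, 107, 86, 82, 93, 94, 83, 57, 32, 13, 13, 12, 14, 15, 15, 15, 14, 38, 74, 94, 95, 91, 89, 95, 94, 84, 76, 75, 74, 72]
s10 [25, 23, 25, 24, 22, 25, 23, 24, 32, 30, 22, 20, 31, 71, 106, 119, 112, 112, 119, 120, 119, 120, 119, 121, 109, 89, 75, 89, 94, 84, 76, 76, 75, 74]
```

Contact shows at z about 0.120. I'll press the rest in small steps.

arm_command --travel '[[0,0,-0.002],[0,0,-0.004],[0,0,-0.006],[0,0,-0.008],[0,0,-0.01],[0,0,-0.01]]' --delta_rot '[[0,0,0],[0,0,0],[0,0,0],[0,0,0],[0,0,0],[0,0,0]]'

```text
time_s: 16.25
tcp_pos: [0.5601, -0.0657, 0.115]
eef_rot: [-180.0, -0.0, 174.1]
contact_force: [-0.8, -0.0, 3.4]
gripper_width: 0.0006
gripper_force: 1.7
```

arm_command --travel '[[0,0,-0.002],[0,0,-0.004],[0,0,-0.006],[0,0,-0.006]]' --delta_rot '[[0,0,0],[0,0,0],[0,0,0],[0,0,0]]'

```text
time_s: 16.75
tcp_pos: [0.5601, -0.0657, 0.1119]
eef_rot: [-180.0, 0.0, 174.1]
contact_force: [-1.4, 1.1, 4.5]
gripper_width: 0.0005
gripper_force: 2.3
```

arm_command --travel '[[0,0,-0.001],[0,0,-0.002],[0,0,-0.002]]' --delta_rot '[[0,0,0],[0,0,0],[0,0,0]]'

```text
time_s: 17.12
tcp_pos: [0.5601, -0.0657, 0.111]
eef_rot: [180.0, 0.0, 174.1]
contact_force: [-1.7, 0.4, 4.8]
gripper_width: 0.0002
gripper_force: 2.4
```

arm_command --travel '[[0,0,-0.001],[0,0,-0.002],[0,0,-0.002]]' --delta_rot '[[0,0,0],[0,0,0],[0,0,0]]'

```text
time_s: 17.5
tcp_pos: [0.5601, -0.0657, 0.1106]
eef_rot: [-180.0, 0.0, 174.1]
contact_force: [-3.6, 2.3, 10.3]
gripper_width: 0.0007
gripper_force: 5.1
```

The hard stop is reached: 10 N, no further travel. Hold one second, then rise and withdraw.

arm_command --travel '[[0,0,0],[0,0,0],[0,0,0],[0,0,0],[0,0,0],[0,0,0],[0,0,0],[0,0,0]]' --delta_rot '[[0,0,0],[0,0,0],[0,0,0],[0,0,0],[0,0,0],[0,0,0],[0,0,0],[0,0,0]]'

```text
time_s: 18.5
tcp_pos: [0.5601, -0.0657, 0.1106]
eef_rot: [-180.0, 0.0, 174.1]
contact_force: [-4.6, 1.0, 9.8]
gripper_width: 0.0003
gripper_force: 5.0
```

arm_command --travel '[[0,0,0.004],[0,0,0.01],[0,0,0.016],[0,0,0.022],[0,0,0.03],[0,0,0.06],[0,0,0.12],[0,0,0.18],[0,0,0.2],[-0.08,0.1,0.22],[-0.14,0.2,0.22],[-0.16,0.3,0.22],[-0.16,0.36,0.22],[-0.16,0.4,0.22],[-0.16,0.4,0.22]]' --delta_rot '[[0,0,0],[0,0,0],[0,0,0],[0,0,0],[0,0,0],[0,0,0],[0,0,0],[0,0,0],[0,0,0],[0,0,0],[0,0,0],[0,0,0],[0,0,0],[0,0,0],[0,0,0]]'

```text
time_s: 20.38
tcp_pos: [0.48, 0.1351, 0.2197]
eef_rot: [-180.0, -0.0, 174.2]
contact_force: [-0.6, -0.8, -1.0]
gripper_width: 0.0005
gripper_force: 0.0
```

Run:
```python
from h import *
c=snap('side','s11');snap('top','t11');print(c['state']['contact_force'],c['state']['tcp_pos'],c['state']['time_s'])
g=lambda f:cv2.cvtColor(load(f)['img'],cv2.COLOR_RGB2GRAY).astype(int)
for f in('side1','s9','s11'): print(f,g(f)[222:300,286:295].mean(1).round().astype(int).tolist())
d=np.abs(g('t11')-g('top1'))[150:260,205:372]; m=(d>35).astype(np.uint8)
n,_,st,ce=cv2.connectedComponentsWithStats(m)
print([(s[:5]+[205,150,0,0,0]).tolist() for s in st[1:] if s[4]>8])
```

```text
[-0.57381954 -0.78435715 -0.98021198] [0.47999036 0.13514052 0.21966026] 20.375
side1 [16, 18, 10, 13, 10, 23, 50, 73, 86, 85, 73, 53, 28, 14, 15, 14, 14, 14, 16, 9, 14, 31, 66, 84, 85, 83, 79, 86, 84, 75, 68, 67, 66, 66, 64, 61, 66, 75, 77, 82, 88, 88, 82, 83, 86, 89, 98, 115, 115, 98, 79, 65, 63, 61, 63, 63, 63, 64, 75, 89, 96, 97, 96, 100, 101, 96, 94, 93, 84, 71, 69, 67, 69, 74, 83, 80, 68, 64]
s9 [119, 119, 119, 119, 118, 107, 86, 82, 93, 94, 83, 57, 32, 13, 13, 12, 14, 15, 15, 15, 14, 38, 74, 94, 95, 91, 89, 95, 94, 84, 76, 75, 74, 72, 71, 68, 74, 81, 81, 79, 93, 113, 121, 117, 113, 117, 131, 140, 140, 137, 133, 128, 117, 101, 94, 94, 97, 98, 98, 101, 107, 106, 106, 111, 111, 107, 105, 103, 94, 80, 77, 77, 76, 83, 93, 88, 75, 71]
s11 [19, 17, 16, 11, 11, 23, 51, 76, 88, 88, 75, 55, 28, 15, 16, 18, 16, 14, 12, 11, 11, 34, 67, 87, 89, 84, 84, 87, 88, 76, 72, 69, 70, 69, 65, 64, 68, 74, 75, 73, 87, 106, 112, 110, 105, 110, 122, 132, 132, 128, 124, 120, 109, 95, 86, 88, 91, 92, 91, 94, 99, 99, 99, 103, 104, 100, 96, 96, 88, 75, 71, 70, 72, 76, 86, 81, 70, 67]
[[205, 150, 22, 67, 986], [217, 150, 55, 48, 1001], [269, 150, 51, 20, 553], [205, 150, 167, 110, 6846], [302, 190, 4, 5, 13], [305, 193, 17, 39, 241], [277, 208, 23, 29, 172], [255, 213, 12, 15, 71]]
```

```bash
python3 -c "
from h import *
print(close_job())"
```

```text
the job is handed in; nothing more can be done
None
```

I pushed the carriage home against the right-hand stop, pressed the right spindle fully down (about 10 N at its hard stop), held it a second, let it spring up, and handed the job in at about 20 s. My first push passed just over the post without moving the carriage, and the side view afterwards showed the press unmoved and the right cap fully up.

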